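# Take the tall sample tube out of the heating block

### The arm

A 7-joint arm with a two-finger parallel gripper is mounted at the origin on the work surface. World frame = base frame: x ahead of the robot, y to its left, z up, the work surface at z = 0. Lengths are in m, angles in rad, forces in N, time in s.
With the tool pointing down it reaches from about 0.4 to 0.9 m from the base axis. Payload 5.6 kg.
Tool frame: the origin (TCP) lies between the finger pads; the fingertips stand ctrl.finger_overhang ahead of it and the grasp point (between the pads) lies 3 mm ahead of it (ctrl.finger_overhang is the distance from the TCP to the fingertips, in m); z points along the fingers, y is the direction in which the jaws open and shut (so a half turn about z gives the same grasp; the last joint's range is limited). The gripper opens to 92 mm and grips with 3 to 60 N. Pads are 20 mm wide; open, the fingers measure 128 mm over their backs; the gripper's body (75 mm by 189 mm) begins 69 mm behind the grasp point.
Start: joints at [-1.337, 0.468, -0.012, 1.603, 0.006, 1.071, -0.056], TCP at [0.178, 0.625, 0.237] pointing down, gripper open.
Joint ranges: [-2.53, 2.53], [-0.31, 2.02], [-1.57, 1.55], [0.28, 2.44], [-1.29, 4.43], [0.15, 1.84], [-2.92, 2.92]. Speed limits (rad/s): [2.57, 2.57, 3.14, 3.14, 3.14, 3.14, 3.14].

### API

Orientations are given as a 3x3 rotation matrix whose columns are the frame's x, y, z axes.
In Python, from plant import ctrl gives the robot as it stands.
- The arm moves only by the shell command python3 -m crank 'ROWS'. ROWS is JSON, a list of rows, each an object with "translation": the shift along the tool's x, y, z in mm, a list of three; "turn": the turn about the tool's z in rad; "claw": the finger opening in mm, from 0 to 91.9. A call has 1 to 5 rows; each row shifts and turns the commanded pose from where the row before left it, along the tool's axes as they then stand; what a row does not reach is not made up. A row lasts 1/10 s, in which the tool goes at most 50 mm and 8.59 degrees, less where a joint would pass 70% of its speed; a pose out of reach is approached as far as the arm can. A call is refused whole if a number of a shift passes 50 or a number of a turn 0.15, either way. A call with a gripper value outside its range is refused whole. The fingers move at their own pace and stop on an object; the grip force is fixed at half the most. Time passes only in rows, so rows that do not move let the fingers close. It gives the time, the measured TCP pose, the force and the opening at its end, in the units of the state.
- ctrl.observe(): the state, without advancing time (a new reading comes with each control period).
- ctrl.camera(name): name is "side" or "top"; returns a dict with "frame" (400x640x3 uint8, blue, green, red), "depth" (400x640 float32, m along the optical axis (not along the pixel's ray), 0 where there is no reading), "camera_matrix" (3x3 intrinsics, pixels), "k1" (the pictures are not rectified: a ray, as slopes to the right and down, at radius r is drawn at 1 + k1 r^2 times it, then the intrinsics apply), "xyz" and "attitude" of the camera in the world. Camera axes: x right, y down, z forward; pixel columns grow to the right and rows downward; lengths in m; the calibration is good to about 2 mm. A picture is of the moment at which its call begins.
- ctrl.job_done(): hands the job in, once; it reports no verdict.
The state is a dict: "t": time; "qpos": joint angles; "qvel": joint speeds; "effort": joint torques, N m; "tool_pos": TCP position; "ee_rot": TCP orientation; "ft_force": force on the tool from outside, world axes, zero at the start; "ft_torque": the same for the moment, N m; "width": opening from 0.0 (shut) to 1.0 (fully open).
Only numpy, scipy, OpenCV 4.12 (cv2) and the standard library are available. Lean on these libraries where they do the work, as an engineer would, in place of code of your own. Each camera call takes 0.05 s, during which the arm holds its last target.

### The job

Lift the tallest sample tube straight up out of its well in the heating block and stand it upright in the empty grey dissecting tray (not the one with the instruments). Keep the tube upright all the way, set it down gently on the tray floor without dropping it, and let go; leave the short vial sitting in its well.

Things in the scene. Friction and masses are not known exactly. Their poses are not given: they have to be found in the camera images.
- tall_tube: The tallest sample tube: smooth upright cylinder 30 mm in diameter, 125 mm tall, white body, grey screw cap of the same diameter (top 24 mm), flat foot, 50 to 100 g. Origin at the centre of its foot, z up. It starts loose in one of the heating block's wells, standing on the well's floor, 60 mm of it showing above the block.
- block: Fixed aluminium block 80 (its x) by 190 mm (y), flat top 100 mm above the bench; white panel 50 mm high on its -x side to x = -75. Origin: centre of its underside, z up, turned up to 20 deg. Wells 32 mm wide, 65 deep (floor at z = 35) at y = -60, 0, 60, x = 0: tall tube, short vial and a plug 14 mm proud, in any order. Fingers have room on a tube's +x and -x sides; along y neighbours are in the way.
- short_vial: Short vial, to be left in its well: same 30 mm diameter and materials as the tall tube but 92 mm tall, so only 27 mm of it shows above the block. Origin at the centre of its foot, z up. It stands loose in another well of the block.
- tray: The empty dissecting tray, fixed: grey plastic, open topped, 250 mm (its x) by 170 mm (its y), 40 mm high, walls and floor 5 mm thick. Origin: centre of its underside on the bench, so its inner floor is 5 mm above it; z up; turned by up to 11 degrees. A second tray just like it holds a spoon, a blue blunt knife and a pot: that one is not meant.

How it is judged:
On the way:
1. the tall tube is lifted upright (within 15 degrees) and wholly clear of the block (z of tall_tube in the frame of block above 0.103 m and angle between tall_tube's own z axis and vertical below 0.26 rad), for 0.1 s.
At the end, for the whole second after the job is handed in: The tall tube stands at rest on the floor inside the empty tray (its foot within 7 mm of the tray floor), upright within 10 degrees and let go; the short vial is still down in its well (its foot within 10 mm of the well's floor) (x of tall_tube in the frame of tray between -0.118 and 0.118 m and y of tall_tube in the frame of tray between -0.078 and 0.078 m and z of tall_tube in the frame of tray between 0 and 0.012 m and angle between tall_tube's own z axis and vertical below 0.17 rad and linear speed of tall_tube below 0.03 m/s and angular speed of tall_tube below 0.3 rad/s and z of short_vial in the frame of block below 0.045 m and horizontal distance between short_vial and block below 0.075 m); the robot touches nothing.
It fails at once if the tall tube tips more than 30 degrees (angle between tall_tube's own z axis and vertical above 0.52 rad).
It fails at once if the tall tube is dropped into the tray: let go with its foot more than 20 mm above the tray floor (x of tall_tube in the frame of tray between -0.118 and 0.118 m and y of tall_tube in the frame of tray between -0.078 and 0.078 m and z of tall_tube in the frame of tray above 0.025 m and contact force between tall_tube and anything else below 0.02 N).
It fails at once if the short vial is moved more than 20 mm (distance of short_vial from where it was at the start of the episode above 0.02 m).
It also fails if it takes over 48 s, if anything falls off the work surface, if the arm or the gripper's body presses on something with over 40 N, if the wrist force passes 120 N, or if a joint passes its speed limit or range.

## Working session

There is one attempt and no reset: what is moved stays moved. The work goes in short steps, Python scripts to look and compute and a shell command to move; the robot and the scene stay as the last step left them, time stands still between calls to the robot, and variables do not carry over. Pictures are saved under pics/ and viewed, and the job is handed in when it is done.

```bash
ls; mkdir -p pics; cat > h.py <<'E'
import numpy as np, cv2
from plant import ctrl
def grab(name,fn=None):
    c=ctrl.camera(name)
    if fn: cv2.imwrite('pics/'+fn,c['frame'])
    np.savez('pics/'+name+'.npz',**{k:np.asarray(v) for k,v in c.items()})
    return c
def cloud(c):
    K=np.asarray(c['camera_matrix']);k1=float(c['k1']);d=c['depth']
    v,u=np.mgrid[0:d.shape[0],0:d.shape[1]]
    p=np.stack([u,v],-1).reshape(-1,1,2).astype(float)
    s=cv2.undistortPoints(p,K,np.array([k1,0,0,0,0.])).reshape(*d.shape,2)
    P=np.concatenate([s,np.ones(d.shape+(1,))],-1)*d[...,None]
    W=P@np.asarray(c['attitude']).T+np.asarray(c['xyz'])
    W[d<=0]=np.nan
    return W
E
python3 - <<'E'
from h import *
for n in('top','side'):
    c=grab(n,n+'0.png'); print(n,c['xyz'],c['attitude'],c['camera_matrix'],c['k1'])
s=ctrl.observe();print(s,ctrl.finger_overhang)
E
```

```text
pics
top [0.3508619  0.02235616 1.10436301] [[-0.02139545 -0.98521421  0.16998588]
 [-0.99943184  0.01664784 -0.02930599]
 [ 0.02604278 -0.17051631 -0.98501064]] [[421.1992455    0.         330.65419673]
 [  0.         421.1992455  198.21024486]
 [  0.           0.           1.        ]] -0.11331207358330968
side [ 0.48618267 -0.64342406  0.78164414] [[ 0.99396949 -0.09049314  0.06193253]
 [-0.10880239 -0.74349719  0.65982874]
 [-0.01366331 -0.66258804 -0.7488594 ]] [[398.05876049   0.         315.11330278]
 [  0.         398.05876049 200.15499515]
 [  0.           0.           1.        ]] -0.05069535429582789
{'t': 0.1, 'qpos': array([-1.33701256,  0.46825758, -0.0116246 ,  1.60352541,  0.00601751,
        1.07141737, -0.05629316]), 'qvel': array([-0.00239197, -0.00151973, -0.00012982, -0.00177596, -0.0017553 ,
        0.00025112,  0.00214944]), 'effort': array([ 1.43959711e-03, -5.21644092e+01, -1.19538067e-02, -2.44369626e+01,
       -5.67232864e-02,  1.40611507e-02,  4.63980427e-05]), 'tool_pos': array([0.17754096, 0.62477088, 0.2357586 ]), 'ee_rot': array([[-9.61931164e-01,  2.73291670e-01, -3.13189759e-04],
       [ 2.73291823e-01,  9.61929936e-01, -1.54178722e-03],
       [-1.20091000e-04, -1.56868538e-03, -9.99998762e-01]]), 'ft_force': array([ 0.89010952, -0.14422723,  0.38084273]), 'ft_torque': array([-0.03318945,  0.00153941,  0.00544548]), 'width': 1.0027653535782426} 0.022
```

View pics/top0.png

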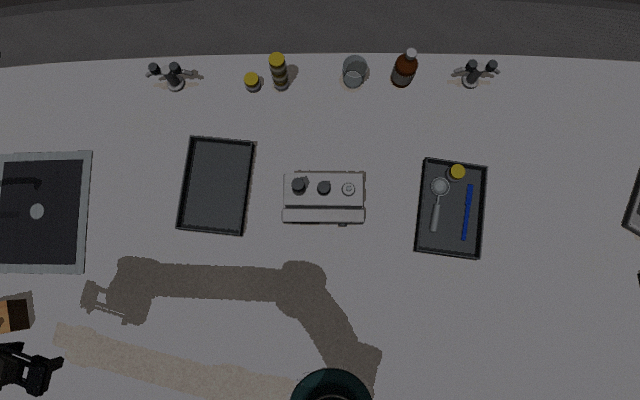

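View pics/side0.png

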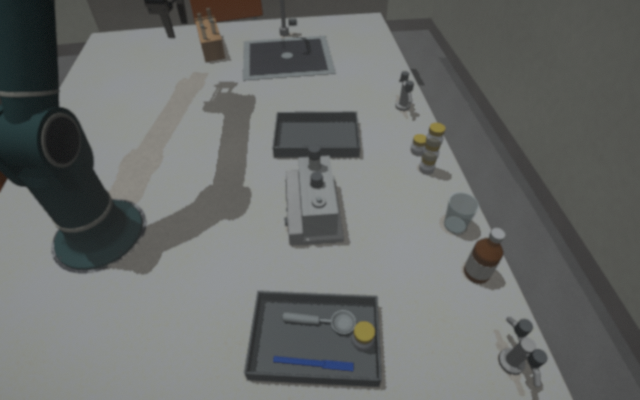

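The top view shows the empty tray around (217,185), and the block around (324,190). Tall tube is near (299,185), short vial near (324,187), plug near (348,189). The instrument tray, at (450,208), is not the target. In the side view the tall tube is at the far end of the block, near (314,158).

```bash
python3 - <<'E'
from h import *
C={n:cloud(dict(np.load(f'pics/{n}.npz'))) for n in('top','side')}
W=C['top']
for (u,v) in [(299,182),(300,186),(324,187),(348,189),(324,200),(217,185),(324,215),(190,138),(217,260)]: print(u,v,W[v,u].round(3))
for n,W in C.items():
    P=W.reshape(-1,3); P=P[~np.isnan(P).any(1)]
    R=P[(P[:,0]>.3)&(P[:,0]<.65)&(P[:,1]>-.15)&(P[:,1]<.5)]
    print(n)
    z=lambda a,b,Q=R:Q[(Q[:,2]>a)&(Q[:,2]<b)]
    def rect(q,l):
        r=cv2.minAreaRect((q[:,:2]*1000).astype(np.float32)); print(l,len(q),r, 'z',np.median(q[:,2]).round(4))
    t=z(.15,.18); print('tall cap top',len(t),np.median(t,0),(t.min(0)+t.max(0))/2,np.ptp(t,0))
    t2=z(.12,.135); print('vial',len(t2),np.median(t2,0),(t2.min(0)+t2.max(0))/2,np.ptp(t2,0))
    rect(z(.096,.106),'blocktop')
    rect(z(.045,.055),'panel')
    tr=R[(R[:,1]>.17)]
    rect(z(.034,.045,tr),'trayrim'); 
    f=z(.002,.009,tr); print('floor',len(f),np.median(f,0))
    print('bench', np.median(z(-.02,.002)[:,2]), len(z(-.02,.002)))
E
```

```text
299 182 [0.553 0.066 0.157]
300 186 [0.543 0.064 0.16 ]
324 187 [0.547 0.008 0.124]
348 189 [ 0.544 -0.049  0.113]
324 200 [0.52  0.009 0.1  ]
217 185 [0.582 0.293 0.002]
324 215 [0.49  0.009 0.049]
190 138 [0.703 0.36  0.039]
217 260 [0.383 0.289 0.001]
top
tall cap top 133 [0.54839335 0.07048185 0.15882016] [0.54827014 0.07066396 0.1574147 ] [0.02866977 0.02780711 0.01421813]
vial 137 [0.54654204 0.01087965 0.12585047] [0.54762076 0.03894316 0.12685859] [0.02837142 0.08484073 0.01336344]
blocktop 2047 ((547.8798828125, 9.995742797851562), (190.161865234375, 80.74217987060547), 88.58092498779297) z 0.0993
panel 1147 ((490.2902526855469, 11.030189514160156), (208.2587432861328, 35.791385650634766), 88.56013488769531) z 0.0491
trayrim 457 ((556.1787109375, 295.2884521484375), (173.7092742919922, 203.72372436523438), 83.48725128173828) z 0.0386
floor 4584 [0.53557316 0.30401353 0.00403589]
bench -0.0009110086150311281 21376
side
tall cap top 114 [0.55352709 0.0628878  0.15936449] [0.55382645 0.06756238 0.15636979] [0.02714181 0.03262601 0.01259071]
vial 169 [0.55124254 0.01144518 0.12687487] [0.55254745 0.02897917 0.12741262] [0.02879019 0.07167002 0.01476273]
blocktop 1626 ((552.171630859375, 7.774085998535156), (192.51641845703125, 80.29692077636719), 88.38566589355469) z 0.1
panel 1004 ((524.1862182617188, 11.868568420410156), (113.01245880126953, 209.58656311035156), 4.4245123863220215) z 0.0497
trayrim 334 ((558.94091796875, 292.244384765625), (175.58502197265625, 203.1615447998047), 83.2247085571289) z 0.0386
floor 2277 [0.52820034 0.31822259 0.00456466]
bench -0.00013855841507059985 12669
```

```bash
cat >> h.py <<'E'
def plan(goal,yaw,n,per=5):
    """remaining shift from measured pose; yaw=desired heading of tool y axis; suggested rows"""
    s=ctrl.observe();R=np.array(s['ee_rot']);p=np.array(s['tool_pos'])
    a=np.arctan2(R[1,1],R[0,1]); turn=(a-yaw+np.pi)%(2*np.pi)-np.pi
    print('t',round(s['t'],2),'p',p.round(4),'yaw',round(a,4),'turn left',round(turn,4),'width',round(s['width'],3),'F',np.round(s['ft_force'],2))
    d=np.array(goal)-p; print('tool-axis shift mm',(R.T@d*1000).round(1),'world',(d*1000).round(1))
    return R.T@d*1000
E
python3 - <<'E'
from h import *
for n in('top','side'):
    W=cloud(dict(np.load(f'pics/{n}.npz')))
    P=W.reshape(-1,3); P=P[~np.isnan(P).any(1)]
    R=P[(P[:,0]>.4)&(P[:,0]<.76)&(P[:,1]>.18)&(P[:,1]<.42)]
    q=R[(R[:,2]>.035)&(R[:,2]<.046)]
    print(n,len(q),cv2.minAreaRect((q[:,:2]*1000).astype(np.float32)))
plan([.551,.069,.236],-.025,30)
E
```

```text
top 633 ((579.0643920898438, 292.8087463378906), (173.34852600097656, 250.343017578125), 83.10283660888672)
side 431 ((582.1641235351562, 289.37982177734375), (175.80865478515625, 250.32933044433594), 83.42849731445312)
t 0.1 p [0.1775 0.6248 0.2358] yaw 1.294 turn left 1.319 width 1.003 F [ 0.89 -0.14  0.38]
tool-axis shift mm [-5.111e+02 -4.325e+02  5.000e-01] world [ 3.735e+02 -5.558e+02  2.000e-01]
```

```bash
python3 -m crank '[{"translation":[-15,-12,0],"turn":0.1,"claw":91},{"translation":[-27,-18,0],"turn":0.1,"claw":91},{"translation":[-29,-16,0],"turn":0.1,"claw":91},{"translation":[-30,-13,0],"turn":0.1,"claw":91},{"translation":[-31,-10,0],"turn":0.1,"claw":91}]'; python3 -c "
from h import *
plan([.551,.069,.236],-.025,30)"
```

```text
t: 0.6
tool_pos: [0.2622, 0.4995, 0.2362]
ee_rot: [[-0.71, 0.704, -0.0], [0.704, 0.71, -0.001], [-0.0, -0.001, -1.0]]
ft_force: [0.3, 0.2, 1.0]
width: 0.988
t 0.6 p [0.2622 0.4995 0.2362] yaw 0.7899 turn left 0.8149 width 0.988 F [0.28 0.19 0.99]
tool-axis shift mm [-5.082e+02 -1.025e+02  4.000e-01] world [ 2.888e+02 -4.305e+02 -2.000e-01]
```

```bash
python3 -m crank '[{"translation":[-32,-6,0],"turn":0.1,"claw":91},{"translation":[-33,-3,0],"turn":0.1,"claw":91},{"translation":[-33,0,0],"turn":0.1,"claw":91},{"translation":[-33,3,0],"turn":0.1,"claw":91},{"translation":[-32,6,0],"turn":0.1,"claw":91}]'; python3 -c "
from h import *
plan([.551,.069,.236],-.025,30)"
```

```text
t: 1.1
tool_pos: [0.3541, 0.3633, 0.2364]
ee_rot: [[-0.286, 0.958, -0.0], [0.958, 0.286, -0.0], [-0.0, -0.0, -1.0]]
ft_force: [0.3, 0.4, 0.3]
width: 0.987
t 1.1 p [0.3541 0.3633 0.2364] yaw 0.2897 turn left 0.3147 width 0.987 F [0.34 0.36 0.26]
tool-axis shift mm [-338.3  104.6    0.4] world [ 196.9 -294.3   -0.4]
```

```bash
python3 -m crank '[{"translation":[-31,10,0],"turn":0.1,"claw":91},{"translation":[-30,13,0],"turn":0.1,"claw":91},{"translation":[-28,16,0],"turn":0.1,"claw":91},{"translation":[-27,18,0],"turn":0,"claw":91},{"translation":[-27,18,0],"turn":0,"claw":91}]'; python3 -c "
from h import *
plan([.551,.069,.236],-.025,30)"
```

```text
t: 1.6
tool_pos: [0.4453, 0.2292, 0.2364]
ee_rot: [[0.006, 1.0, -0.0], [1.0, -0.006, -0.0], [-0.0, -0.0, -1.0]]
ft_force: [0.4, 1.4, 0.7]
width: 0.992
t 1.6 p [0.4453 0.2292 0.2364] yaw -0.0059 turn left 0.0191 width 0.992 F [0.38 1.41 0.73]
tool-axis shift mm [-159.6  106.6    0.4] world [ 105.7 -160.2   -0.4]
```

```bash
python3 -m crank '[{"translation":[-30,20,0],"turn":0.02,"claw":91},{"translation":[-30,20,0],"turn":0,"claw":91},{"translation":[-30,20,0],"turn":0,"claw":91},{"translation":[-30,20,0],"turn":0,"claw":91},{"translation":[-25,17,0],"turn":0,"claw":91}]'; python3 -m crank '[{"translation":[0,0,0],"turn":0,"claw":91},{"translation":[0,0,0],"turn":0,"claw":91}]'; python3 -c "
from h import *
grab('top','top1.png');grab('side','side1.png')
plan([.551,.069,.133],-.025,30)"
```

```text
t: 2.1
tool_pos: [0.5393, 0.0814, 0.2364]
ee_rot: [[0.027, 1.0, -0.0], [1.0, -0.027, -0.0], [-0.0, -0.0, -1.0]]
ft_force: [0.3, -0.0, -0.1]
width: 0.994
t: 2.3
tool_pos: [0.5385, 0.083, 0.2362]
ee_rot: [[0.027, 1.0, -0.001], [1.0, -0.027, -0.0], [-0.0, -0.001, -1.0]]
ft_force: [-0.2, 0.4, 0.2]
width: 0.99
t 2.4 p [0.5381 0.0845 0.2362] yaw -0.0244 turn left 0.0006 width 0.99 F [-1.02  0.71 -0.47]
tool-axis shift mm [-15.2  13.4 103.2] world [  12.9  -15.5 -103.2]
```

View pics/side1.png

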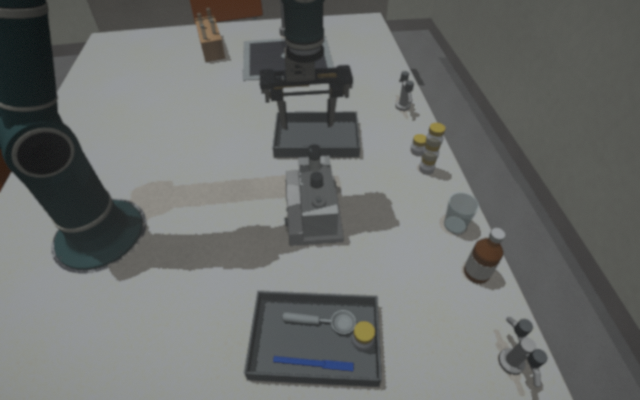

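```bash
python3 -m crank '[{"translation":[-8,7,0],"turn":0,"claw":91},{"translation":[-7,7,0],"turn":0,"claw":91},{"translation":[0,0,10],"turn":0,"claw":91},{"translation":[0,0,20],"turn":0,"claw":91},{"translation":[0,0,10],"turn":0,"claw":91}]'; python3 -m crank '[{"translation":[0,0,0],"turn":0,"claw":91},{"translation":[0,0,0],"turn":0,"claw":91}]';python3 -c "
from h import *
grab('top','top2.png');grab('side','side2.png')
plan([.551,.069,.133],-.025,30)"
```

```text
t: 2.9
tool_pos: [0.5514, 0.0679, 0.1947]
ee_rot: [[0.026, 1.0, -0.002], [1.0, -0.026, -0.001], [-0.001, -0.002, -1.0]]
ft_force: [-0.2, -0.9, 0.9]
width: 0.992
t: 3.1
tool_pos: [0.5524, 0.0679, 0.1965]
ee_rot: [[0.026, 1.0, -0.0], [1.0, -0.026, -0.0], [-0.0, -0.0, -1.0]]
ft_force: [0.5, -1.5, 0.5]
width: 0.986
t 3.2 p [0.5529 0.068  0.1972] yaw -0.0261 turn left -0.0011 width 0.992 F [ 0.39  0.78 -0.64]
tool-axis shift mm [ 0.9 -2.  64.2] world [ -1.9   1.  -64.2]
```

View pics/side2.png

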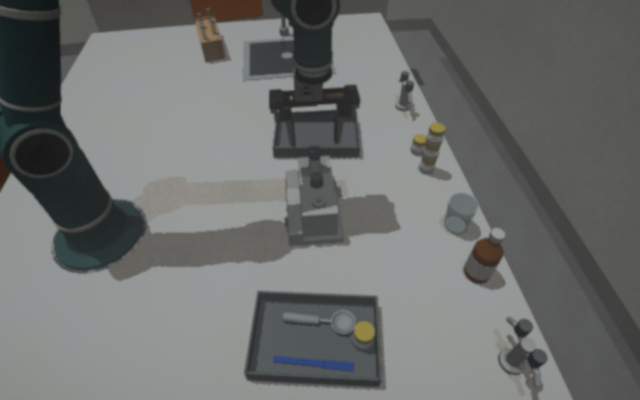

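View pics/top2.png

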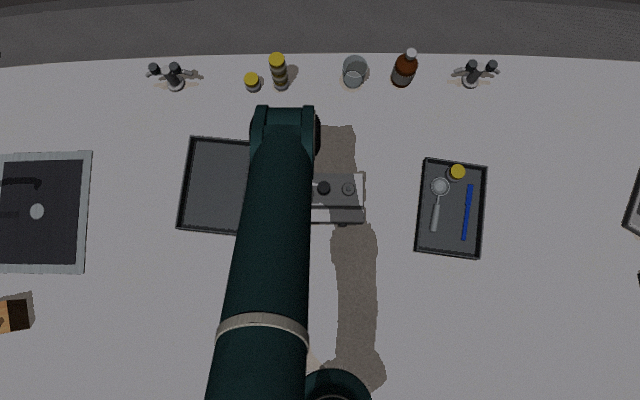

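Side view: the finger tips at about (290,145) and (339,143) straddle the tube cap at (314,155). I'll compare fingers and tube in the same camera's cloud, so the calibration offset cancels.

```bash
python3 - <<'E'
from h import *
c=dict(np.load('pics/side.npz'));W=cloud(c)
P=W[120:200,260:370].reshape(-1,3);P=P[~np.isnan(P).any(1)]
q=P[(P[:,2]>.178)&(P[:,2]<.21)&(P[:,1]>.0)&(P[:,1]<.12)]
for l,m in(('L',q[:,0]<.55),('R',q[:,0]>.55)):
    g=q[m];print(l,len(g),np.percentile(g,[2,50,98],axis=0).round(4))
t=P[(P[:,2]>.12)&(P[:,2]<.168)&(P[:,1]>.04)&(P[:,1]<.11)]
print('tube',len(t),np.percentile(t,[2,50,98],axis=0).round(4))
t=t[t[:,2]>.15]
# circle fit fixed r on cap side points
from scipy.optimize import least_squares
s=P[(P[:,2]>.11)&(P[:,2]<.155)&(P[:,1]>.04)&(P[:,1]<.11)]
r=least_squares(lambda x:np.hypot(s[:,0]-x[0],s[:,1]-x[1])-.015,[.55,.07],loss='soft_l1',f_scale=.002);print(len(s),r.x,r.cost)
plan([.551,.069,.133],-.025,30)
E
```

```text
L 64 [[0.4957 0.0586 0.1793]
 [0.5027 0.0606 0.1945]
 [0.5092 0.0632 0.2079]]
R 77 [[0.6006 0.0553 0.1794]
 [0.6057 0.0581 0.1949]
 [0.6143 0.0777 0.2093]]
tube 224 [[0.54   0.0524 0.1211]
 [0.5534 0.0582 0.151 ]
 [0.5664 0.0788 0.1616]]
165 [0.55361887 0.06910821] 8.645012725246188e-05
t 3.2 p [0.5529 0.068  0.1972] yaw -0.0261 turn left -0.0011 width 0.992 F [ 0.39  0.78 -0.64]
tool-axis shift mm [ 0.9 -2.  64.2] world [ -1.9   1.  -64.2]
```

```bash
python3 -m crank '[{"translation":[0,0,15],"turn":0,"claw":91},{"translation":[0,0,20],"turn":0,"claw":91},{"translation":[0,0,15],"turn":0,"claw":91},{"translation":[0,0,12],"turn":0,"claw":91},{"translation":[0,0,0],"turn":0,"claw":60}]'; python3 -m crank '[{"translation":[0,0,0],"turn":0,"claw":45},{"translation":[0,0,0],"turn":0,"claw":38},{"translation":[0,0,0],"turn":0,"claw":38},{"translation":[0,0,0],"turn":0,"claw":38}]';python3 -c "
from h import *
grab('side','side3.png')
plan([.551,.069,.133],-.025,30)"
```

```text
t: 3.7
tool_pos: [0.5512, 0.0678, 0.1327]
ee_rot: [[0.026, 1.0, -0.003], [1.0, -0.026, -0.001], [-0.001, -0.003, -1.0]]
ft_force: [-0.2, -0.2, 0.4]
width: 0.928
t: 4.1
tool_pos: [0.5528, 0.0681, 0.1352]
ee_rot: [[0.026, 1.0, 0.001], [1.0, -0.026, 0.0], [0.0, 0.001, -1.0]]
ft_force: [-0.1, -0.3, -0.2]
width: 0.581
t 4.15 p [0.5527 0.068  0.1351] yaw -0.026 turn left -0.001 width 0.533 F [-0.94 -0.61 -0.16]
tool-axis shift mm [ 0.9 -1.7  2.1] world [-1.7  1.  -2.1]
```

View pics/side3.png

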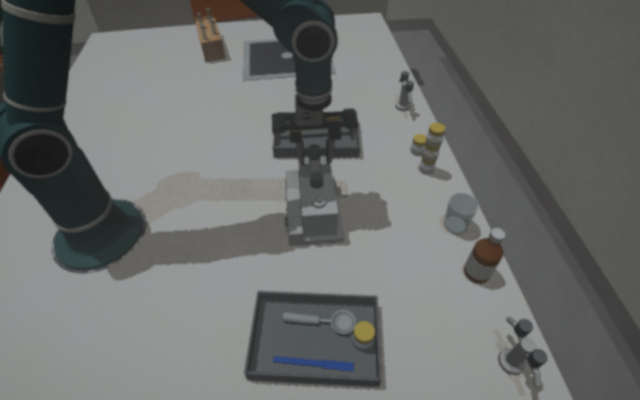

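The fingers sit on both sides of the cap at (301,160) and (329,157), centred on it, and there is no contact force yet. Closing gradually.

```bash
python3 -m crank '[{"translation":[0,0,0],"turn":0,"claw":36},{"translation":[0,0,0],"turn":0,"claw":34},{"translation":[0,0,0],"turn":0,"claw":33}]'; python3 -m crank '[{"translation":[0,0,0],"turn":0,"claw":32},{"translation":[0,0,0],"turn":0,"claw":31}]'; python3 -m crank '[{"translation":[0,0,0],"turn":0,"claw":29},{"translation":[0,0,0],"turn":0,"claw":26}]'
```

```text
t: 4.45
tool_pos: [0.5524, 0.068, 0.1346]
ee_rot: [[0.026, 1.0, 0.0], [1.0, -0.026, 0.0], [0.0, 0.0, -1.0]]
ft_force: [0.6, 0.1, -0.4]
width: 0.359
t: 4.65
tool_pos: [0.5523, 0.068, 0.1346]
ee_rot: [[0.026, 1.0, -0.0], [1.0, -0.026, 0.0], [0.0, -0.0, -1.0]]
ft_force: [-1.3, -0.6, -0.4]
width: 0.334
t: 4.85
tool_pos: [0.5523, 0.068, 0.1346]
ee_rot: [[0.026, 1.0, -0.0], [1.0, -0.026, 0.0], [0.0, -0.0, -1.0]]
ft_force: [-0.0, -1.2, -0.7]
width: 0.32
```

```bash
python3 -m crank '[{"translation":[0,0,0],"turn":0,"claw":15},{"translation":[0,0,0],"turn":0,"claw":10},{"translation":[0,0,0],"turn":0,"claw":10},{"translation":[0,0,0],"turn":0,"claw":10}]'; python3 -m crank '[{"translation":[0,0,-3],"turn":0,"claw":10},{"translation":[0,0,-4],"turn":0,"claw":10},{"translation":[0,0,-5],"turn":0,"claw":10}]'
```

```text
t: 5.25
tool_pos: [0.5523, 0.068, 0.1345]
ee_rot: [[0.026, 1.0, -0.0], [1.0, -0.026, 0.0], [0.0, -0.0, -1.0]]
ft_force: [-0.8, 0.3, 0.0]
width: 0.323
t: 5.55
tool_pos: [0.5523, 0.0679, 0.1469]
ee_rot: [[0.026, 1.0, -0.0], [1.0, -0.026, -0.0], [-0.0, -0.0, -1.0]]
ft_force: [-1.0, -0.2, -1.0]
width: 0.318
```

```bash
python3 -m crank '[{"translation":[0,0,-10],"turn":0,"claw":10},{"translation":[0,0,-12],"turn":0,"claw":10},{"translation":[0,0,-14],"turn":0,"claw":10},{"translation":[0,0,-14],"turn":0,"claw":10},{"translation":[0,0,-14],"turn":0,"claw":10}]'; python3 -m crank '[{"translation":[0,0,-12],"turn":0,"claw":10},{"translation":[0,0,-9],"turn":0,"claw":10},{"translation":[0,0,-5],"turn":0,"claw":10},{"translation":[0,0,0],"turn":0,"claw":10},{"translation":[0,0,0],"turn":0,"claw":10}]'; python3 -c "
from h import *
grab('side','side4.png')
plan([.581,.291,.2365],-.025,30)"
```

```text
t: 6.05
tool_pos: [0.5527, 0.068, 0.2123]
ee_rot: [[0.026, 1.0, 0.001], [1.0, -0.026, 0.0], [0.0, 0.001, -1.0]]
ft_force: [-0.8, 0.3, -0.5]
width: 0.324
t: 6.55
tool_pos: [0.5521, 0.068, 0.2362]
ee_rot: [[0.026, 1.0, -0.001], [1.0, -0.026, -0.0], [-0.0, -0.001, -1.0]]
ft_force: [0.2, -0.7, -0.6]
width: 0.32
t 6.6 p [0.552  0.0679 0.236 ] yaw -0.026 turn left -0.001 width 0.319 F [-0.36 -0.46 -2.2 ]
tool-axis shift mm [223.8  23.2  -0.6] world [ 29.  223.1   0.5]
```

View pics/side4.png

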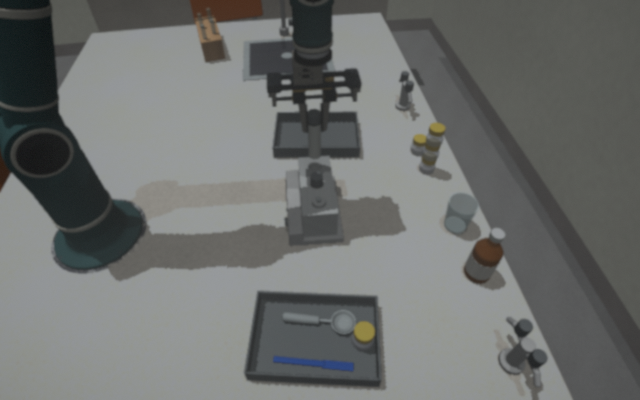

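The tube hangs upright from (314,118) to about (314,158), with its foot above the block. The vial at (316,179) is still in its well. I'll measure foot height and tilt from depth.

```bash
python3 - <<'E'
from h import *
W=cloud(dict(np.load('pics/side.npz')))
for v in range(110,178,4): print(v,W[v,315].round(4),W[v,311].round(4))
P=W[112:165,300:330].reshape(-1,3)
P=P[~np.isnan(P).any(1)];P=P[(P[:,2]>.13)&(P[:,2]<.2)&(abs(P[:,1]-.06)<.02)]
for a in(.14,.16,.18):
    q=P[abs(P[:,2]-a)<.01]; print(a,len(q),q.min(0).round(4),q.max(0).round(4),q.mean(0).round(4))
print(P[:,2].min())
E
```

```text
110 [0.5572 0.0728 0.2645] [0.5489 0.0779 0.2616]
114 [0.5561 0.0626 0.2614] [0.5475 0.0635 0.2615]
118 [0.5552 0.0553 0.2563] [0.5466 0.0565 0.2562]
122 [0.555  0.0549 0.2458] [0.5462 0.0544 0.2471]
126 [0.5547 0.0531 0.2364] [0.5463 0.0579 0.2335]
130 [0.5546 0.0543 0.2243] [0.546  0.0573 0.2229]
134 [0.5546 0.0556 0.212 ] [0.5457 0.0571 0.2117]
138 [0.5542 0.0534 0.2023] [0.5454 0.0562 0.2009]
142 [0.5542 0.0547 0.1894] [0.5453 0.0578 0.1878]
146 [0.554  0.0545 0.1777] [0.5451 0.0589 0.1749]
150 [0.5539 0.0548 0.1652] [0.5449 0.0594 0.1622]
154 [0.5537 0.0549 0.1527] [0.5446 0.059  0.1501]
158 [0.5535 0.055  0.1399] [0.5443 0.0584 0.1379]
162 [0.5562 0.0848 0.0991] [0.5461 0.0834 0.1015]
166 [0.556 0.084 0.086] [0.5457 0.0826 0.0886]
170 [0.5559 0.0859 0.0702] [0.5454 0.0825 0.0747]
174 [0.5489 0.0145 0.1269] [0.5397 0.0156 0.1269]
0.14 47 [0.5401 0.0528 0.1356] [0.5663 0.0645 0.1494] [0.553  0.0573 0.1434]
0.16 79 [0.5403 0.0524 0.1501] [0.5666 0.0666 0.1698] [0.5529 0.0571 0.16  ]
0.18 78 [0.5408 0.0522 0.1701] [0.5664 0.0669 0.1897] [0.5534 0.0567 0.1804]
0.13562228240848484
```

Foot at z ≈ 0.136, tube vertical. Carrying it to the tray.

```bash
python3 -m crank '[{"translation":[8,1,0],"turn":0,"claw":10},{"translation":[14,1,0],"turn":0,"claw":10},{"translation":[20,2,0],"turn":0,"claw":10},{"translation":[20,2,0],"turn":0,"claw":10},{"translation":[20,2,0],"turn":0,"claw":10}]'; python3 -m crank '[{"translation":[20,2,0],"turn":0,"claw":10},{"translation":[20,2,0],"turn":0,"claw":10},{"translation":[20,2,0],"turn":0,"claw":10},{"translation":[20,2,0],"turn":0,"claw":10},{"translation":[20,2,0],"turn":0,"claw":10}]';  python3 -m crank '[{"translation":[18,2,0],"turn":0,"claw":10},{"translation":[14,2,0],"turn":0,"claw":10},{"translation":[10,1,0],"turn":0,"claw":10},{"translation":[0,0,0],"turn":0,"claw":10},{"translation":[0,0,0],"turn":0,"claw":10}]'; python3 -c "
from h import *
grab('side','side5.png');grab('top','top5.png')
plan([.581,.291,.1045],-.025,30)"
```

```text
t: 7.1
tool_pos: [0.5624, 0.1521, 0.2362]
ee_rot: [[0.025, 1.0, -0.0], [1.0, -0.025, 0.0], [0.0, -0.0, -1.0]]
ft_force: [0.1, 0.2, -1.1]
width: 0.323
t: 7.6
tool_pos: [0.5753, 0.2512, 0.2365]
ee_rot: [[0.026, 1.0, 0.0], [1.0, -0.026, 0.0], [0.0, 0.0, -1.0]]
ft_force: [0.1, -1.2, -0.5]
width: 0.319
t: 8.1
tool_pos: [0.5813, 0.2905, 0.2365]
ee_rot: [[0.027, 1.0, -0.0], [1.0, -0.027, -0.001], [-0.001, -0.0, -1.0]]
ft_force: [-0.2, 0.3, -1.0]
width: 0.319
t 8.2 p [0.5814 0.29   0.2367] yaw -0.0277 turn left -0.0027 width 0.324 F [-0.34  0.15 -1.2 ]
tool-axis shift mm [  1.1  -0.5 132.2] world [  -0.4    1.  -132.2]
```

View pics/side5.png

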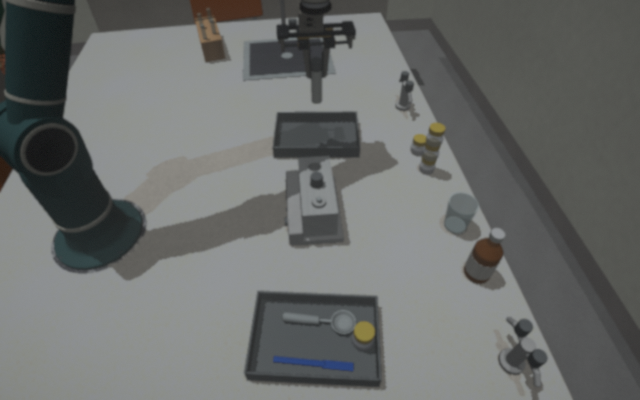

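Side view: the tube is upright with its foot at (316,101), hanging over the tray whose centre is about (317,135). The vial at (317,180) has not moved. Descending, and slower near the floor.

```bash
python3 -m crank '[{"translation":[0,0,10],"turn":0,"claw":10},{"translation":[0,0,18],"turn":0,"claw":10},{"translation":[0,0,20],"turn":0,"claw":10},{"translation":[0,0,20],"turn":0,"claw":10},{"translation":[0,0,20],"turn":0,"claw":10}]'; python3 -m crank '[{"translation":[0,0,16],"turn":0,"claw":10},{"translation":[0,0,10],"turn":0,"claw":10},{"translation":[0,0,6],"turn":0,"claw":10},{"translation":[0,0,0],"turn":0,"claw":10},{"translation":[0,0,0],"turn":0,"claw":10}]'; python3 -c "
from h import *
grab('side','side6.png')
plan([.581,.291,.1045],-.025,30)
W=cloud(dict(np.load('pics/side.npz')))
for v in range(80,150,3): print(v,W[v,317].round(4))"
```

```text
t: 8.7
tool_pos: [0.581, 0.2905, 0.1473]
ee_rot: [[0.027, 1.0, -0.0], [1.0, -0.027, -0.0], [-0.0, -0.0, -1.0]]
ft_force: [-0.5, 1.1, -1.3]
width: 0.323
t: 9.2
tool_pos: [0.5817, 0.2914, 0.1172]
ee_rot: [[0.026, 1.0, 0.001], [1.0, -0.026, 0.001], [0.001, 0.001, -1.0]]
ft_force: [-0.1, -0.2, -1.4]
width: 0.323
t 9.25 p [0.5818 0.2915 0.1175] yaw -0.0261 turn left -0.0011 width 0.324 F [ 1.01 -0.14 -0.81]
tool-axis shift mm [-0.5 -0.8 13. ] world [ -0.8  -0.5 -13. ]
80 [0.5837 0.2736 0.2137]
83 [0.618  0.5973 0.0011]
86 [0.5831 0.2698 0.1981]
89 [0.6135 0.5574 0.0023]
92 [0.6116 0.5403 0.0014]
95 [ 0.6099  0.5258 -0.001 ]
98 [0.5856 0.2964 0.1428]
101 [0.5837 0.2797 0.1444]
104 [0.5837 0.2805 0.134 ]
107 [0.583  0.2748 0.1281]
110 [0.5833 0.2788 0.1152]
113 [0.5831 0.2783 0.1054]
116 [0.5827 0.2754 0.0972]
119 [0.5828 0.2768 0.0856]
122 [0.5828 0.2785 0.0737]
125 [0.5824 0.2751 0.0656]
128 [0.5827 0.2793 0.0514]
131 [0.5821 0.2748 0.0439]
134 [nan nan nan]
137 [0.5821 0.2769 0.0197]
140 [0.5821 0.2783 0.007 ]
143 [0.5806 0.2647 0.0069]
146 [0.5791 0.2513 0.0067]
149 [0.5744 0.2068 0.0341]
```

View pics/side6.png

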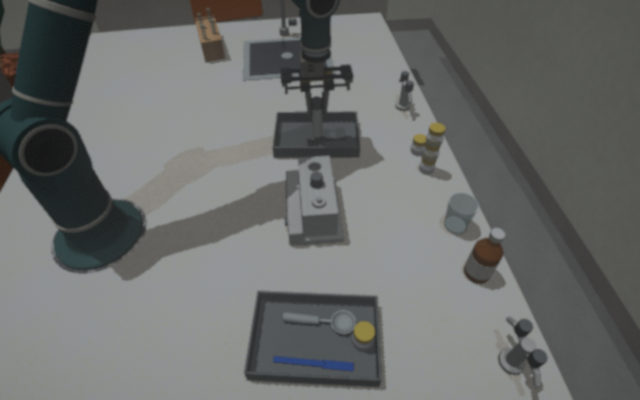

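```bash
python3 -m crank '[{"translation":[0,0,3],"turn":0,"claw":10},{"translation":[0,0,3],"turn":0,"claw":10},{"translation":[0,0,2],"turn":0,"claw":10},{"translation":[0,0,1],"turn":0,"claw":10},{"translation":[0,0,0],"turn":0,"claw":10}]'; python3 -m crank '[{"translation":[0,0,1],"turn":0,"claw":10},{"translation":[0,0,0],"turn":0,"claw":10}]';python3 -m crank '[{"translation":[0,0,1],"turn":0,"claw":10},{"translation":[0,0,0],"turn":0,"claw":10}]'
```

```text
t: 9.75
tool_pos: [0.5811, 0.2912, 0.1074]
ee_rot: [[0.026, 1.0, -0.0], [1.0, -0.026, -0.0], [-0.0, -0.0, -1.0]]
ft_force: [-0.1, 0.3, -1.2]
width: 0.328
t: 9.95
tool_pos: [0.5812, 0.2913, 0.1065]
ee_rot: [[0.026, 1.0, -0.0], [1.0, -0.026, -0.0], [-0.0, -0.0, -1.0]]
ft_force: [-0.1, 0.1, -0.2]
width: 0.317
t: 10.15
tool_pos: [0.5812, 0.2912, 0.1055]
ee_rot: [[0.026, 1.0, -0.0], [1.0, -0.026, -0.0], [-0.0, -0.0, -1.0]]
ft_force: [-0.1, 0.8, -1.5]
width: 0.32
```

```bash
for i in 1; do :; done; python3 -m crank '[{"translation":[0,0,0.5],"turn":0,"claw":10},{"translation":[0,0,0],"turn":0,"claw":10}]'; python3 -m crank '[{"translation":[0,0,0.5],"turn":0,"claw":10},{"translation":[0,0,0],"turn":0,"claw":10}]'; python3 -m crank '[{"translation":[0,0,0.5],"turn":0,"claw":10},{"translation":[0,0,0],"turn":0,"claw":10}]'
```

```text
t: 10.35
tool_pos: [0.5812, 0.2913, 0.1051]
ee_rot: [[0.026, 1.0, -0.0], [1.0, -0.026, -0.0], [-0.0, -0.0, -1.0]]
ft_force: [0.5, -0.1, -0.4]
width: 0.32
t: 10.55
tool_pos: [0.5812, 0.2913, 0.1046]
ee_rot: [[0.026, 1.0, 0.0], [1.0, -0.026, 0.0], [0.0, 0.0, -1.0]]
ft_force: [-0.6, 0.1, -0.8]
width: 0.321
t: 10.75
tool_pos: [0.5813, 0.2914, 0.1046]
ee_rot: [[0.026, 1.0, 0.0], [1.0, -0.026, 0.0], [0.0, 0.0, -1.0]]
ft_force: [-1.3, -0.2, 3.8]
width: 0.317
```

Contact: TCP z stopped at 0.1046 against the 0.1045 expected, and Fz rose to +3.8 N. Releasing gently.

```bash
python3 -m crank '[{"translation":[0,0,0],"turn":0,"claw":29},{"translation":[0,0,0],"turn":0,"claw":31},{"translation":[0,0,0],"turn":0,"claw":34},{"translation":[0,0,0],"turn":0,"claw":38},{"translation":[0,0,0],"turn":0,"claw":44}]'; python3 -m crank '[{"translation":[0,0,0],"turn":0,"claw":60},{"translation":[0,0,0],"turn":0,"claw":80},{"translation":[0,0,0],"turn":0,"claw":80},{"translation":[0,0,0],"turn":0,"claw":80},{"translation":[0,0,0],"turn":0,"claw":80}]'; python3 -c "
from h import *
grab('side','side7.png')
plan([.581,.291,.1045],-.025,30)"
```

```text
t: 11.25
tool_pos: [0.5812, 0.2913, 0.1039]
ee_rot: [[0.026, 1.0, -0.0], [1.0, -0.026, -0.0], [-0.0, -0.0, -1.0]]
ft_force: [0.3, 0.4, -0.7]
width: 0.468
t: 11.75
tool_pos: [0.5812, 0.2913, 0.1041]
ee_rot: [[0.026, 1.0, 0.0], [1.0, -0.026, 0.0], [0.0, 0.0, -1.0]]
ft_force: [-0.6, 0.2, -0.2]
width: 0.868
t 11.8 p [0.5812 0.2913 0.1041] yaw -0.0261 turn left -0.0011 width 0.871 F [-0.98 -0.38 -0.17]
tool-axis shift mm [-0.3 -0.2 -0.4] world [-0.2 -0.3  0.4]
```

View pics/side7.png

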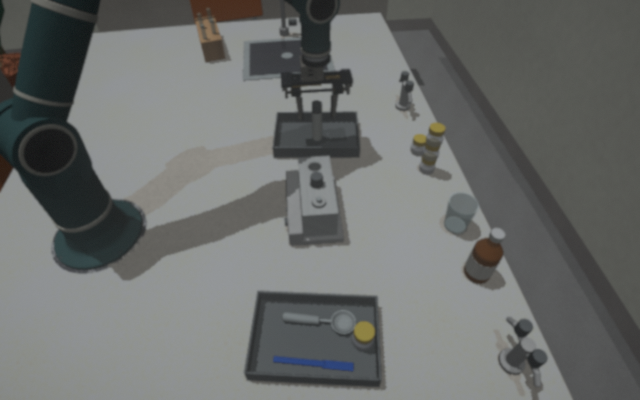

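The tube stands upright at (317,105) to (317,143), with the open fingers clear at (300,108) and (334,107). Retracting straight up.

```bash
python3 -m crank '[{"translation":[0,0,-8],"turn":0,"claw":80},{"translation":[0,0,-20],"turn":0,"claw":80},{"translation":[0,0,-30],"turn":0,"claw":80},{"translation":[0,0,-30],"turn":0,"claw":80},{"translation":[0,0,-20],"turn":0,"claw":80}]'; python3 -m crank '[{"translation":[0,0,-10],"turn":0,"claw":80},{"translation":[25,-15,0],"turn":0,"claw":80},{"translation":[35,-25,0],"turn":0,"claw":80},{"translation":[35,-25,0],"turn":0,"claw":80},{"translation":[35,-25,0],"turn":0,"claw":80}]'; python3 -m crank '[{"translation":[25,-15,0],"turn":0,"claw":80},{"translation":[10,-5,0],"turn":0,"claw":80},{"translation":[0,0,0],"turn":0,"claw":80},{"translation":[0,0,0],"turn":0,"claw":80},{"translation":[0,0,0],"turn":0,"claw":80}]'; python3 - <<'E'
from h import *
for n in('side','top'):
    W=cloud(grab(n,n+'8.png'))
    P=W.reshape(-1,3);P=P[~np.isnan(P).any(1)]
    R=P[(abs(P[:,0]-.581)<.05)&(abs(P[:,1]-.291)<.05)&(P[:,2]>.05)&(P[:,2]<.16)]
    t=R[R[:,2]>.122];print(n,'top',len(t),((t.min(0)+t.max(0))/2).round(4),np.percentile(R[:,2],99).round(4))
    for a in(.06,.08,.1,.12):
        q=R[abs(R[:,2]-a)<.01]; print(a,len(q),(q.min(0)).round(4),q.max(0).round(4)) if len(q) else 0
    v=P[(abs(P[:,0]-.55)<.025)&(abs(P[:,1]-.01)<.03)&(P[:,2]>.12)];print('vial',np.median(v,0).round(4))
plan([.581,.291,.1045],-.025,30)
E
```

```text
t: 12.3
tool_pos: [0.582, 0.2915, 0.2151]
ee_rot: [[0.026, 1.0, 0.003], [1.0, -0.026, 0.002], [0.002, 0.003, -1.0]]
ft_force: [0.3, 0.5, -0.8]
width: 0.869
t: 12.8
tool_pos: [0.4934, 0.4245, 0.2218]
ee_rot: [[0.027, 1.0, -0.001], [1.0, -0.027, -0.0], [-0.0, -0.001, -1.0]]
ft_force: [-0.1, 0.5, -0.4]
width: 0.874
t: 13.3
tool_pos: [0.4774, 0.4567, 0.2222]
ee_rot: [[0.03, 1.0, 0.001], [1.0, -0.03, -0.001], [-0.001, 0.001, -1.0]]
ft_force: [-0.2, 0.4, -0.7]
width: 0.871
side top 74 [0.5835 0.2908 0.1278] 0.1324
0.06 58 [0.5688 0.2757 0.05  ] [0.5951 0.2903 0.07  ]
0.08 55 [0.5693 0.2762 0.0702] [0.595  0.2901 0.0896]
0.1 55 [0.5696 0.2752 0.0906] [0.5983 0.2886 0.1094]
0.12 84 [0.57   0.2727 0.11  ] [0.5968 0.307  0.13  ]
vial [0.5518 0.0061 0.1265]
top top 117 [0.5791 0.2928 0.1283] 0.1331
0.06 28 [0.5648 0.2783 0.0505] [0.5872 0.2994 0.0689]
0.08 32 [0.5646 0.2777 0.0702] [0.5892 0.3031 0.0899]
0.1 34 [0.5649 0.2782 0.0903] [0.5903 0.297  0.11  ]
0.12 105 [0.5645 0.2789 0.1109] [0.5927 0.3062 0.13  ]
vial [0.5467 0.0105 0.1257]
t 13.4 p [0.477  0.4573 0.2223] yaw -0.0291 turn left -0.0041 width 0.87 F [-0.24  0.23  0.04]
tool-axis shift mm [-163.1  108.7  117.9] world [ 104.  -166.3 -117.8]
```

View pics/side8.png

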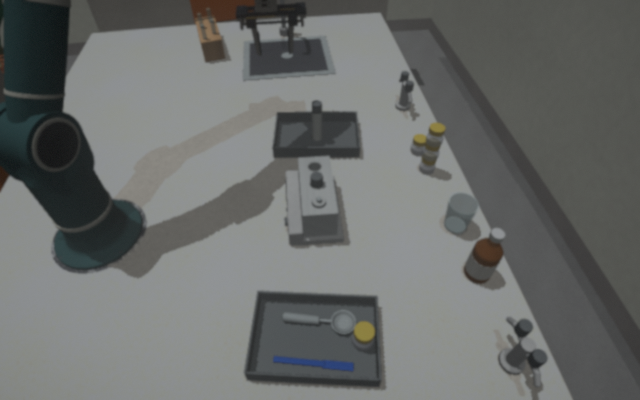

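View pics/top8.png

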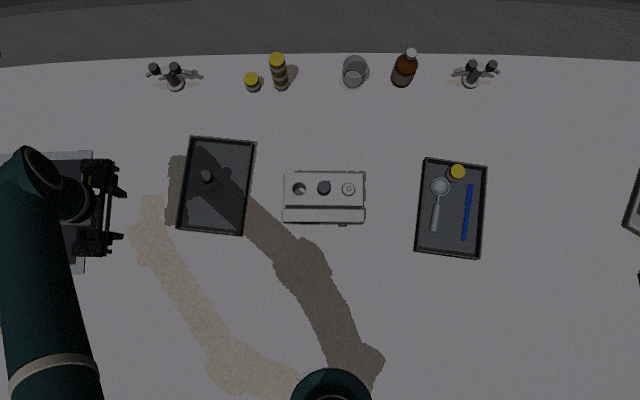

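The tube stands upright in the empty tray (side view about (317,120), top view about (207,177)). Its well at (299,188) is empty, the vial at (324,187) is still seated, and the gripper is well clear. Handing in.

```bash
python3 -c "
from plant import ctrl
print(ctrl.job_done())"
```

```text
the job is handed in; nothing more can be done
None
```

I lifted the tall tube straight out of its well, carried it upright to the empty tray and set it down on the tray floor. I then let go and backed the arm away, and handed the job in at about 13.4 s. No verdict was reported.

- **Lift:** depth put the tube's foot at about z = 0.136 m, upright, with no noticeable side force during the grasp or lift.
- **Set-down:** the tool stopped at z = 0.1046 m against the 0.1045 m expected, with a contact force of about 4 N before release.
- **Final position:** the tube stands vertical at about (0.581, 0.292), with its top at about 0.13 m. That matches the foot resting on the floor near the tray's centre.
- **Short vial:** it is still in its well, with its top at 0.126 m. The side camera's median point on it shifted about 5 mm in y. The top camera showed no shift, so I put this down to the gripper partly blocking the first side view.
- **Disagreement:** the two cameras differ by about 4 mm in x and 2 mm in y on every object, roughly the stated calibration error. I used the mean of the two.

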